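# Ready a new printer paper tray at the issue desk

## Task

A new printer paper tray has just come out of its carton. Take the orange transport block out from under the raised steel plate and put it in the blue box, press the plate down until it catches and stays down level by itself, and slide the green-tabbed width guide outward all the way to its stop. Leave everything else on the desk where it is.

Things in the scene. Friction and masses are not known exactly. Their poses are not given: they have to be found in the camera images.
- tray: dark printer paper tray fixed on the desk, 350 long (x) x 264 wide (y), z up. Origin: centre of its underside, 164 from its feed end, tray -x, which points to the robot's right (world -y) within 0.25 rad. Lengths in mm. Floor 4 thick. The feed wall at x = -164 to -160 is only 22 high; the side walls, inner faces at y = +-128, are 4 thick and 50 high; a white front panel 78 high closes the +x end
- lift_plate (a joint): angle of the sprung steel lift plate in the tray, rad: 0 raised (feed edge up, as its spring holds it), 0.36 level, 0.372 bottom stop. Axis along the tray's y at tray x = 40, z = 11.5. Pressed on a pad it takes 4.5 N at first, rising to 8 N when level and up to 12 N as it rides past the spring catch (0.25 to 0.36); the pad swings 11 towards the feed end on its way down. Pressed to its stop it catches and on letting go stays at about 0.355; not caught, it springs back up
- plate_edge (a point): middle of the plate's free feed edge, 190 from the hinge axis, at the notch: raised, it is at tray x = -138, z = 78; level, at x = -150, z = 11.5. The plate is 3 thick; its outer 82 are 220 wide (tray y = +-110), the rest towards the hinge 94 wide. A notch in the middle of the edge, 26 wide and 36 deep, shows the orange block from above. Site x along the plate away from the edge
- press_near (a point): middle of the green ribbed press pad (26 x 46) on the plate's top face, 168 from the hinge axis, 60 to the tray's +y side (nearer the robot) of the plate's middle; x along the plate away from the feed edge, z square to the plate. Level, it is 14 above the desk at tray x = -128
- press_far (a point): middle of the other green ribbed press pad, likewise, 60 to the tray's -y side of the plate's middle. The green spring catch, which snaps over a tongue on the plate's side, sits 60 further out on the tray's -y wall
- block: loose orange transport block, 35 g, 38 (x) x 20 (y) x 37 high (30 high over the last 12 of its +x end); origin: centre of its underside. It stands upright on the tray floor under the raised plate, below the notch, and stops the plate going level. It can be gripped across its 20 mm width by fingers slanting about 40 degrees in over the low feed wall and under the plate's edge
- guide (a joint): travel of the green-tabbed width guide along the tray's +y (towards the robot), m: 0 narrowest, 0.0525 at its outer stop; it slides with about 2 N and stays where it is left. Its mate on the tray's -y side moves with it the other way (both on one rack)
- guide_tab (a point): top middle of the green tab on the width guide, an upright block 24 (tray x) x 9 (tray y), its top 73 above the desk, free on all sides over its upper 38; below it the grey guide is 70 long and 35 high. The tab stays at tray x = -25, beside the narrow part of the plate; it moves along tray y only
- scrap_box: open blue plastic box fixed on the desk, 170 (x) x 125 (y) x 55 high, walls and floor 3; origin: centre of its underside. It may stand left or right of the tray
- kit_box: like the blue box, but olive green with black buckles in it, on the other side of the tray; fixed, nothing is to go in it
- stapler: bystander: black and blue desk stapler, 145 x 36 x 55, standing beside the tray; origin: centre of its underside, x along it
- torch: bystander: black hand torch lying flat, 135 long, 36 thick; origin: centre of its underside, x along it towards the lens
- stamp: bystander: red-topped self-inking stamp standing upright, 62 x 38 x 82 high; origin: centre of its underside
- radio: bystander: black hand radio lying flat, 115 x 56 x 34 with a 100 long aerial along +x; origin: centre of the case's underside
- mug: bystander: white mug, 82 across, 95 high, handle towards +y; origin: centre of its underside
- tape_roll: bystander: amber roll of parcel tape lying flat, 104 across, 48 high; origin: centre of its underside
Mind the look-alikes: they are no part of the job. What is shaped like the scrap_box but yellow is not meant.

How it is judged:
By the outcome, as a careful person would: the job done as asked, in the order asked, and still so for the second after the job is handed in, with the robot touching nothing.
It also fails if it takes over 72 s, if anything falls off the work surface, if the arm or the gripper's body presses on something with over 40 N, if the wrist force passes 120 N, or if a joint passes its speed limit or range.

## Robot

A 7-joint arm with a two-finger parallel gripper is mounted at the origin on the work surface. World frame = base frame: x ahead of the robot, y to its left, z up, the work surface at z = 0. Lengths are in m, angles in degrees, forces in N, time in s.
With the tool pointing down it reaches from about 0.425 to 0.875 m from the base axis. Payload 4.7 kg.
Tool frame: the origin (TCP) lies midway between the tips of the shut fingers; the grasp point (between the pads) lies 19 mm behind it (grip_depth is the distance from the TCP to the grasp point, in m); z points along the fingers, y is the line along which they close (so a half turn about z gives the same grasp; the last joint's range is limited). The gripper opens to 87 mm and grips with 3 to 60 N. Pads are 19 mm wide; open, the fingers measure 117 mm over their backs; the gripper's body (75 mm by 190 mm) begins 51 mm behind the grasp point.
Start: joints at [71.855, 18.392, -4.016, 83.108, 1.295, 78.541, -3.26], TCP at [0.211, -0.615, 0.223] pointing down, gripper open.
Joint ranges: [-163.93, 163.93], [-17.29, 119.83], [-79.2, 71.16], [3.27, 140.29], [-89.18, 269.18], [5.43, 117.66], [-154.24, 154.24]. Speed limits (degrees/s): [147.25, 147.25, 180, 180, 180, 180, 180].

## Interface

Orientations are given as [roll, pitch, yaw] about the fixed x, y, z axes, in that order (R = Rz(yaw) Ry(pitch) Rx(roll)).
In Python, from workcell import * gives the robot as it stands. Calls block until the motion is done:
- move_ptp(position, orientation): joint-space move of the TCP to a pose.
- movel(position, rotation=None, max_speed=0.15, until_force=None): straight line of the TCP; rotation=None keeps the orientation; max_speed is the mean speed in m/s. With until_force (N) it stops when the force on the tool has changed by that much, and returns True; else False.
- movej(angles): joint-space move.
- grip(opening): finger opening in m; the grip force is fixed at half the most; returns when the fingers have stopped.
- hold(seconds).
- solve_ik(position, orientation): joint angles nearest the present ones, or None.
- get_image(name): name is "scene" or "top"; returns (picture, depth): 384x512x3 uint8, blue, green, red; 384x512 float32, m along the optical axis (not along the pixel's ray), 0 where there is no reading.
- get_calibration(name): a dict with "fx", "fy", "cx", "cy" (pixels), "T" (4x4, takes a point from camera to world coordinates). Camera axes: x right, y down, z forward; pixel columns grow to the right and rows downward; lengths in m; the calibration is good to about 2 mm. A picture is of the moment at which its call begins. get_calibration takes no time and is no camera call.
A pose or a line that the arm cannot do raises MotionError and nothing moves.
- finish_job(): hands the job in; it is judged then, once.
Readings, each from a call of its own:
- current_t(): time.
- current_q(): joint angles.
- current_qd(): joint speeds.
- current_joint_efforts(): joint torques, N m.
- current_tool_pos(): TCP position.
- current_ee_rot(): TCP orientation.
- current_ft_force(): force on the tool from outside, world axes, zero at the start.
- current_wrist_torque(): the same for the moment, N m.
- current_width(): finger opening in m.
- current_grip_force(): force on a finger pad.
Only numpy, scipy, OpenCV 4.12 (cv2) and the standard library are available. Lean on these libraries where they do the work, as an engineer would, in place of code of your own. Each camera call takes 0.05 s, during which the arm holds its last target. There are 200 camera calls.

## Working session

There is one attempt and no reset: what is moved stays moved. The work goes in short steps, each a Python script; the robot and the scene stay as the last script left them, time stands still between calls to the robot, and variables do not carry over. Pictures are saved under pics/ and viewed, at most 10 in all, crops included, and the job is handed in when it is done.

```bash
mkdir -p pics; ls
python3 - <<'E'
from workcell import *
import cv2,numpy as np
for n in ("scene","top"):
    im,d=get_image(n); c=get_calibration(n)
    cv2.imwrite(f"pics/{n}0.png",im); np.save(f"pics/{n}0.npy",d)
    print(n,c['fx'],c['cx'],c['cy'],np.round(c['T'],3).tolist())
E
```

```text
pics
scene 409.89848182430916 254.37001320771236 195.3336687813055 [[0.268, 0.626, -0.732, 1.333], [0.963, -0.168, 0.209, -0.232], [0.008, -0.761, -0.648, 0.794], [0.0, 0.0, 0.0, 1.0]]
top 435.9040221639404 263.5671831699723 193.3225202449218 [[0.023, -0.994, 0.107, 0.325], [-1.0, -0.025, -0.016, 0.02], [0.019, -0.106, -0.994, 1.556], [0.0, 0.0, 0.0, 1.0]]
```

View pics/scene0.png

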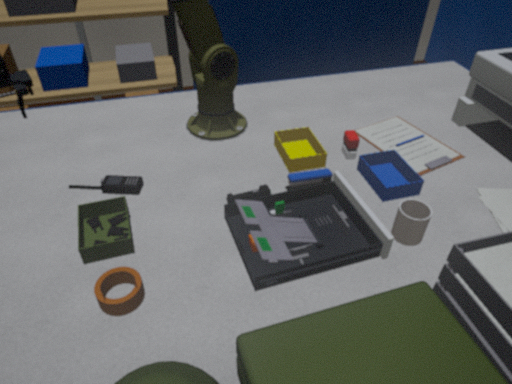

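View pics/top0.png

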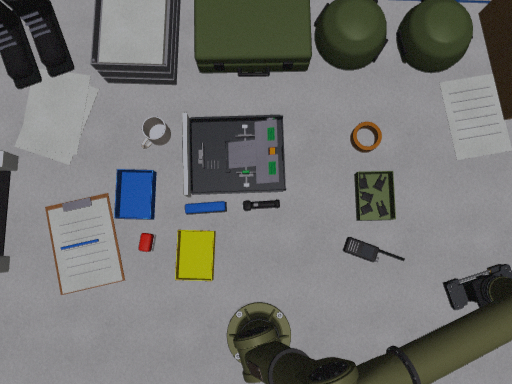

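The scene picture shows the tray near (310,230), the blue box at (390,175), the yellow look-alike at (300,148) and the olive kit box at (105,230). There is also a blue bin on the shelf at (62,67). In the top picture the tray is at (235,153) and the blue box at (136,194). The yellow box at (196,254) is the look-alike. The blue desk box has the right colour and shape and is on the opposite side of the tray from the kit box, so it is the target. I'll measure it and confirm in a crop.

```bash
cat > h.py <<'E'
import cv2,numpy as np
from workcell import *
def cloud(n,d):
    c=get_calibration(n); v,u=np.mgrid[:384,:512]
    P=np.stack([(u-c['cx'])/c['fx']*d,(v-c['cy'])/c['fy']*d,d,np.ones_like(d)],-1)
    return (P@c['T'].T)[...,:3]
def blobs(im,P,lo,hi,roi,amin=6):
    hsv=cv2.cvtColor(im,cv2.COLOR_BGR2HSV); m=cv2.inRange(hsv,lo,hi)
    k=np.zeros_like(m); x0,y0,x1,y1=roi; k[y0:y1,x0:x1]=m[y0:y1,x0:x1]
    n,L,s,c=cv2.connectedComponentsWithStats(k)
    for i in range(1,n):
        if s[i,4]>=amin:
            p=P[(L==i)&(P[...,2]<.5)]
            print(s[i].tolist(),c[i].round(1),'med',np.median(p,0).round(4),'mean',p.mean(0).round(4),'min',p.min(0).round(3),'max',p.max(0).round(3))
E
python3 - <<'E'
from h import *
for n,roi,br in(("top",(110,105,300,225),0),("scene",(220,145,430,290),0)):
    im=cv2.imread(f"pics/{n}0.png"); P=cloud(n,np.load(f"pics/{n}0.npy"))
    for nm,lo,hi in(("green",(40,120,50),(80,255,255)),("orange",(5,130,80),(20,255,255)),("blue",(105,120,40),(125,255,255))):
        print(n,nm); blobs(im,P,lo,hi,roi)
    x0,y0,x1,y1=roi
    z=P[y0:y1,x0:x1]; print('desk z',np.median(P[...,2][(abs(P[...,2])<.02)]))
    m=(P[...,2]>.043)&(P[...,2]<.057); k=np.zeros_like(m);r=(186,105,300,205) if n=="top" else (220,170,400,290)
    k[r[1]:r[3],r[0]:r[2]]=m[r[1]:r[3],r[0]:r[2]]; q=P[k][:,:2].astype(np.float32); print('rect',len(q),cv2.minAreaRect(q))
    m=(P[...,2]>.07)&(P[...,2]<.085); k[:]=0
    r=(175,105,200,205) if n=="top" else (325,170,400,260)
    k[r[1]:r[3],r[0]:r[2]]=m[r[1]:r[3],r[0]:r[2]]; q=P[k][:,:2].astype(np.float32); print('front',len(q),cv2.minAreaRect(q))
a=cv2.imread("pics/top0.png")[105:225,110:300]; b=cv2.imread("pics/scene0.png")[145:290,220:430]
cv2.imwrite("pics/c1.png",np.vstack([cv2.resize(a,(475,300)),cv2.resize(b,(475,300))]))
E
```

```text
top green
[267, 127, 8, 14, 84] [270.4 133.5] med [ 0.6941 -0.0226  0.0729] mean [ 0.6935 -0.0236  0.0733] min [ 0.671 -0.037  0.065] max [ 0.717 -0.011  0.083]
[269, 162, 7, 13, 87] [271.9 167.7] med [ 0.5724 -0.0315  0.0734] mean [ 0.5733 -0.0315  0.0732] min [ 0.552 -0.042  0.063] max [ 0.594 -0.021  0.082]
[242, 170, 7, 4, 20] [245.3 171.4] med [0.5594 0.0593 0.0716] mean [0.5587 0.0599 0.0701] min [0.555 0.051 0.054] max [0.564 0.071 0.076]
top orange
[269, 147, 6, 8, 43] [271.6 150.4] med [ 0.6418 -0.0304  0.0406] mean [ 0.6405 -0.0299  0.0411] min [ 0.627 -0.039  0.032] max [ 0.654 -0.021  0.07 ]
[110, 207, 4, 18, 27] [111.2 216.3] med [0.3954 0.5323 0.0021] mean [0.3968 0.5318 0.0025] min [ 0.369  0.521 -0.003] max [0.429 0.539 0.01 ]
top blue
[114, 169, 42, 50, 1928] [134.8 193.9] med [0.477  0.4523 0.0045] mean [0.4771 0.4503 0.0121] min [ 0.389  0.38  -0.01 ] max [0.559 0.509 0.062]
[185, 201, 41, 13, 383] [204.8 207. ] med [0.4337 0.1959 0.0504] mean [0.4338 0.1966 0.05  ] min [0.412 0.13  0.008] max [0.456 0.267 0.062]
desk z 0.0003017574189987382
rect 961 ((0.6040835976
[... 1507 characters left out ...]
0.018] max [0.52  0.383 0.038]
[407, 187, 6, 5, 7] [409.1 188.9] med [0.5596 0.4638 0.0287] mean [0.5597 0.4634 0.03  ] min [0.558 0.456 0.021] max [0.562 0.472 0.038]
[375, 189, 7, 4, 7] [378. 191.] med [0.5293 0.3813 0.0133] mean [0.5296 0.3811 0.0153] min [0.513 0.379 0.01 ] max [0.543 0.383 0.025]
[406, 193, 7, 3, 8] [408.6 193.9] med [0.5607 0.4652 0.0105] mean [0.5608 0.4664 0.0109] min [0.559 0.459 0.006] max [0.563 0.477 0.015]
desk z -0.000665063527604981
rect 2087 ((0.5941230058670044, 0.17280778288841248), (0.3443058133125305, 0.5056371688842773), 1.6311399936676025)
front 535 ((0.6171565055847168, 0.2996380627155304), (0.2891026735305786, 0.08057045936584473), 2.9607815742492676)
```

View pics/c1.png

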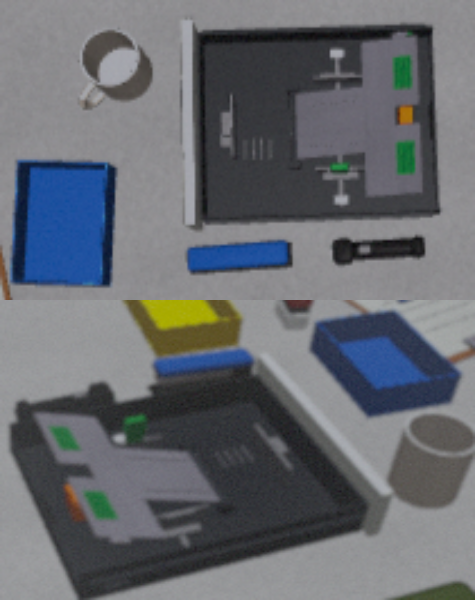

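The crop confirms that the plain blue open box (top px 136,194, measured 170 x 125 mm) is the scrap box. The yellow one is the look-alike. The orange block shows in the notch at top px (271,150), with pads at (270,133) and (272,168) and the tab at (245,171). The tray works out at origin ≈ (0.628, 0.089), yaw ≈ 93.4°.

```bash
cat >> h.py <<'E'
from scipy.spatial.transform import Rotation as R
A=np.radians(3.4); EX=np.array([-np.sin(A),np.cos(A),0]); EY=np.array([-np.cos(A),-np.sin(A),0]); O=np.array([.628,.0888,0]); Z=np.array([0,0,1.])
def W(x,y,z): return O+EX*x/1e3+EY*y/1e3+Z*z/1e3
def T(p): d=np.asarray(p)-O; return np.round([1e3*d@EX,1e3*d@EY,1e3*d[2]],1)
def ori(elev,s=1):  # tool z elev deg below horizontal along tray +x
    a=np.radians(elev); z=np.cos(a)*EX-np.sin(a)*Z; y=s*EY
    return R.from_matrix(np.stack([np.cross(y,z),y,z],1)).as_euler('xyz',degrees=True)
def tcp(x,y,z,elev): # TCP for given grasp point
    a=np.radians(elev); return W(x+19*np.cos(a),y,z-19*np.sin(a))
E
python3 - <<'E'
from h import *
from workcell import *
for n in("top","scene"):
    P=cloud(n,np.load(f"pics/{n}0.npy")); im=cv2.imread(f"pics/{n}0.png"); hsv=cv2.cvtColor(im,cv2.COLOR_BGR2HSV)
    m=cv2.inRange(hsv,(5,130,60),(20,255,255)); r=np.zeros_like(m); r[140:260,235:285]=1
    q=P[(m>0)&(r>0)]; print(n,np.array([T(p) for p in q])[::3].tolist())
for s in(1,-1):
  for e in(35,40):
    for g in((-122,-6,27),(-225,-6,110)):
        print(s,e,g,solve_ik(tcp(*g,e),ori(e,s)))
  print('down',solve_ik(W(-117,60,110),ori(90,s)), solve_ik([.474,.446,.15],ori(90,s)))
E
```

```text
top [[-116.5, -11.7, 69.6], [-128.4, -17.7, 40.1], [-117.7, -14.7, 38.6], [-128.1, -13.4, 43.0], [-117.4, -10.2, 42.9], [-128.1, -10.4, 40.6], [-117.4, -7.4, 39.3], [-127.9, -6.5, 42.0], [-117.4, -4.1, 37.7], [-127.8, -3.0, 41.4], [-117.3, -0.9, 35.6], [-127.5, 1.3, 45.1], [-116.9, 4.1, 42.6], [-127.7, 3.7, 38.9], [-120.6, 6.4, 35.6]]
scene [[94.3, 332.9, 19.4], [-127.3, 12.6, 34.1], [-130.2, 12.1, 28.1], [-130.8, 10.2, 26.5], [-130.8, 2.1, 30.9], [-131.2, 1.0, 28.3], [-131.0, 1.6, 24.0], [-128.7, -15.3, 40.3], [-131.5, -15.8, 38.1], [-130.5, -12.8, 31.1], [-132.0, -17.3, 32.4], [-131.1, -14.7, 25.8], [-130.2, -19.9, 27.2], [-127.1, -18.9, 21.3], [-124.9, -20.4, 18.3], [-124.8, -19.9, 14.1], [-121.5, -18.5, 7.6]]
1 35 (-122, -6, 27) [  30.3552108    47.9516067    -9.49394675   83.38864542  -41.21787743
   81.54267964 -135.68207299]
1 35 (-225, -6, 110) [  33.22866842   47.18374069   -4.44396691   72.89109705  -40.61837874
   94.9948431  -137.72315485]
1 40 (-122, -6, 27) [  29.81147061   45.2680603   -10.44568461   84.96481126  -37.91361573
   77.99839653 -138.08970971]
1 40 (-225, -
[... 262 characters left out ...]
4833  35.08316023
  79.30021053 114.39273448]
-1 35 (-122, -6, 27) [ 48.2616545   54.01173195 -36.61343741  82.56969152 -21.64050911
  75.01433298  32.03384082]
-1 35 (-225, -6, 110) [ 51.21348545  52.31399315 -34.79964611  71.95601416 -21.31836769
  88.8118039   30.57829227]
-1 40 (-122, -6, 27) [ 47.6305055   51.2756572  -37.06067944  84.16488647 -18.77832334
  72.35935231  29.63264594]
-1 40 (-225, -6, 110) [ 51.13682369  49.84806555 -35.83117975  73.56953991 -17.99452376
  86.18003575  28.88058412]
down [ 36.82116895  19.18484825 -42.84036268 100.54881619  14.17936316
  65.80821671  -6.90246487] [  0.9677723   37.64031137 -67.6367335   86.64814833  35.08316023
  79.30021053 -65.60726552]
```

Run:
```python
from h import *
e=38; o=ori(e,-1)
grip(.06)
move_ptp(tcp(-225,-5,115,e),o)
g=(-121,-5,27)
print(movel(tcp(*[-160,-5,60],e),o,.12,until_force=8))
hit=movel(tcp(*g,e),o,.06,until_force=8)
print('hit',hit,T(current_tool_pos()),T(tcp(*g,e)),current_ft_force())
im,_=get_image("scene"); a=cv2.resize(im[190:280,200:340],(700,450),interpolation=cv2.INTER_CUBIC); cv2.imwrite("pics/g1.png",a)
if not hit:
    grip(0); print(current_width(),current_grip_force(),current_ft_force(),current_t())
```

```text
False
hit False [-106.5   -5.3   15.5] [-106.    -5.    15.3] [0.64863122 0.0615479  0.402799  ]
0.037927425088978416 30.00021113315597 [-0.54246042 -0.2541206   0.48843573] 5.6583
```

View pics/g1.png

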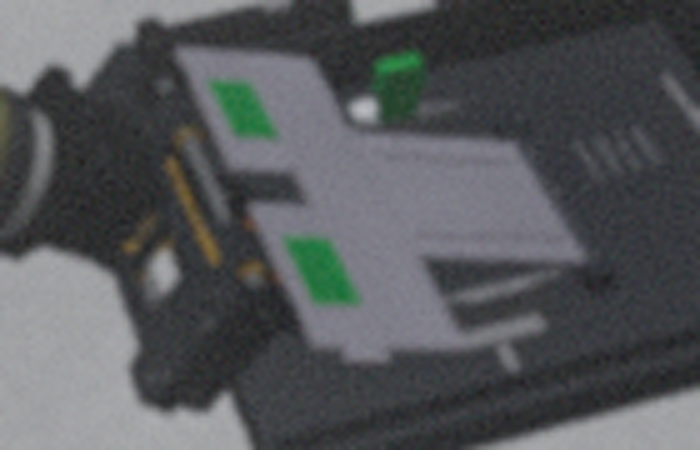

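The gripper is in under the plate edge, but the width of 38 mm means either the block is gripped lengthwise or something else is caught. I'll check from above.

Run:
```python
from h import *
im,_=get_image("top"); s,_=get_image("scene")
f=lambda a:cv2.resize(a,(600,300),interpolation=cv2.INTER_CUBIC)
cv2.imwrite("pics/g2.png",np.vstack([f(im[130:170,240:320]),f(s[215:265,210:310])]))
print(current_width(),current_grip_force(),current_ft_force(),current_wrist_torque())
```

```text
0.037746254338339634 30.000150196719915 [ 0.1138204  -0.72502513  1.51949416] [-0.85266976 -0.07517605  0.11064406]
```

View pics/g2.png

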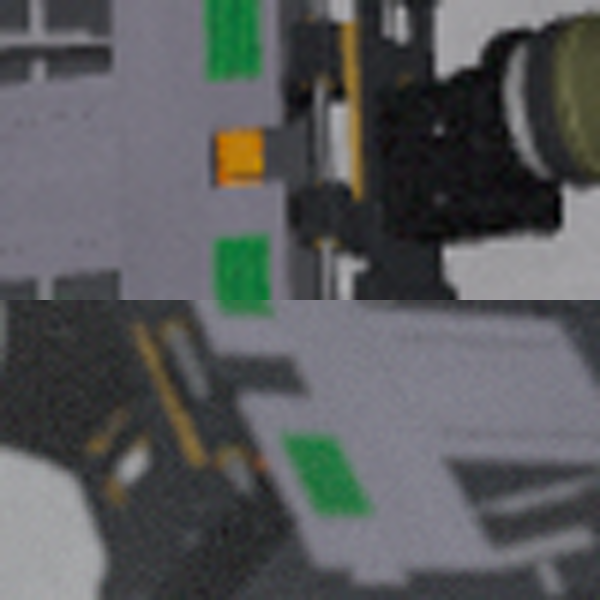

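The block stands crosswise: its top fills the whole notch width and spans only 20 mm in x. It is gripped squarely over its 38 mm length, which is a sound hold, so I'll lift slightly and draw it out below the plate edge.

Run:
```python
from h import *
e=38; o=ori(e,-1); p=current_tool_pos(); 
t=np.tan(np.radians(25))
print(movel(p+Z*.012,o,.05,until_force=10), current_width())
q=p+Z*.012-EX*.07+Z*.07*t
print(movel(q,o,.08,until_force=10), current_width(),T(current_tool_pos()))
movel(q-EX*.06+Z*.12,o,.2)
print(current_width(),current_grip_force(),current_t())
im,_=get_image("scene"); cv2.imwrite("pics/g3.png",cv2.resize(im[120:300,120:400],(700,450)))
print(solve_ik([.474,.446,.15],ori(90,-1)))
```

```text
False 0.03768768043483523
False 0.037872519369466014 [-175.1   -4.7   59.9]
0.03802755294423312 29.99979149666615 8.0833
[ -2.89881765  33.22101774 -59.75750993  86.76591063  29.08753183
  76.80263844 -61.86418935]
```

View pics/g3.png

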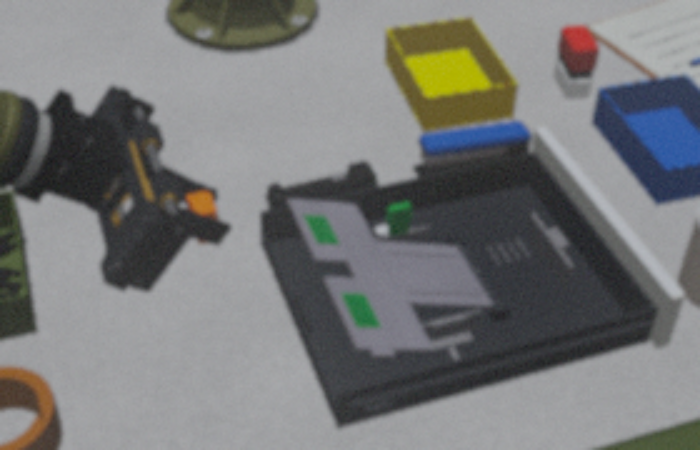

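The orange block is held clear of the tray (about px 202,204 in the crop) and the plate is still raised. Next it goes in the blue box.

Run:
```python
from h import *
o=ori(90,-1)
move_ptp([.56,.08,.28],o)
B=np.array([.475,.445,0])
move_ptp(B+Z*.2,o); print(current_width(),current_t())
print(movel(B+Z*.014,o,.12,until_force=6),current_tool_pos())
grip(.06); hold(.2)
movel(B+Z*.2,o,.2)
grip(0)
move_ptp(W(-117,60,160),o)
print(current_t(),T(current_tool_pos()))
im,d=get_image("top"); P=cloud("top",d)
blobs(im,P,(5,130,80),(20,255,255),(110,165,160,225))
cv2.imwrite("pics/p1.png",np.hstack([cv2.resize(im[105:225,110:300],(475,300)),cv2.resize(get_image("scene")[0][145:290,220:430],(300,300))]))
```

```text
0.03768932555030112 10.6333
False [0.47542059 0.44546263 0.01485662]
17.2833 [-115.2   59.7  160.3]
[129, 189, 11, 11, 107] [134.3 194.1] med [0.4752 0.4481 0.0224] mean [0.475  0.449  0.0221] min [0.457 0.434 0.011] max [0.493 0.47  0.032]
[110, 207, 4, 18, 26] [111.3 216.4] med [0.3935 0.5306 0.0026] mean [0.3957 0.5312 0.0029] min [ 0.369  0.523 -0.003] max [0.429 0.539 0.012]
```

View pics/p1.png

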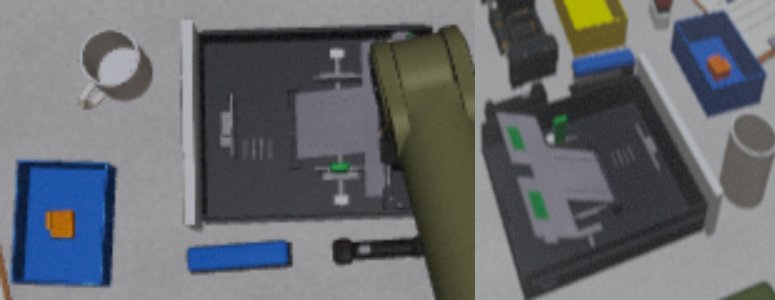

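The block lies in the blue box (crop px 60,223). Now I'll press the near pad.

Run:
```python
from h import *
o=ori(90,-1)
movel(W(-117,60,85),o,.12)
print(movel(W(-119,60,62),o,.04,until_force=3),T(current_tool_pos()),current_ft_force())
for x,z in((-124,45),(-128,20),(-128,5)):
    h=movel(W(x,60,z),o,.04,until_force=35); print(h,T(current_tool_pos()),current_ft_force().round(1))
    if h: break
hold(.3); print(T(current_tool_pos()),current_ft_force().round(1))
movel(W(-128,60,120),o,.1); hold(.2)
movel(W(-25,20,150),o,.2)
im,d=get_image("scene"); P=cloud("scene",d)
blobs(im,P,(40,120,50),(80,255,255),(220,145,430,290)); 
print(current_t(),[T(p) for p in ([.5634,.0622,.07],)])
cv2.imwrite("pics/p2.png",cv2.resize(im[145:290,220:430],(700,483)))
```

```text
True [-118.3   59.2   74.1] [-0.61824298 -0.51132739  4.93537775]
False [-125.8   59.1   45.8] [ 0.4 -2.9  5.9]
False [-129.    59.2   20.8] [ 0.4 -1.3  6.8]
True [-129.3   58.9   11.1] [-7.1 -1.  15. ]
[-129.3   59.    11. ] [-4.9 -0.7 16.9]
[275, 200, 10, 10, 45] [279.  203.3] med [0.5636 0.0592 0.0694] mean [0.5549 0.0603 0.0619] min [0.499 0.046 0.018] max [0.568 0.09  0.077]
[239, 223, 11, 12, 85] [244.  228.1] med [ 0.5761 -0.0425  0.0143] mean [ 0.5758 -0.0429  0.0145] min [ 0.555 -0.054  0.012] max [ 0.597 -0.032  0.017]
[253, 254, 13, 14, 115] [258.9 260.9] med [ 0.696  -0.0359  0.0144] mean [ 0.696  -0.0358  0.0145] min [ 0.674 -0.048  0.011] max [ 0.717 -0.024  0.018]
23.1333 [array([-22.7,  66.1,  70. ])]
```

View pics/p2.png

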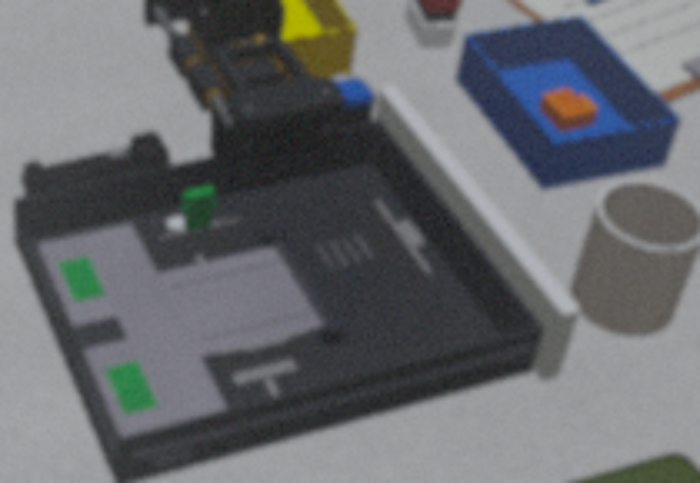

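The plate stays level: both pads read z ≈ 14 mm after release. Now I'll push the tab outward from its inner side.

Run:
```python
from h import *
o=ori(90,-1)
movel(W(-25,20,46),o,.12)
print(movel(W(-25,60,46),o,.04,until_force=1.5),T(current_tool_pos()),current_ft_force().round(1))
print(movel(W(-25,125,46),o,.04,until_force=10),T(current_tool_pos()),current_ft_force().round(1))
hold(.2)
p=current_tool_pos(); movel(p-EY*.03,o,.1); movel(p-EY*.03+Z*.1,o,.2)
move_ptp([.45,-.3,.3],o); 
im,d=get_image("top"); P=cloud("top",d); blobs(im,P,(40,120,50),(80,255,255),(186,105,300,205))
s,d=get_image("scene"); P=cloud("scene",d); blobs(s,P,(40,120,50),(80,255,255),(220,145,430,290))
cv2.imwrite("pics/p3.png",np.hstack([cv2.resize(im[105:225,110:300],(475,300)),cv2.resize(s[145:290,220:430],(320,300))]))
print(current_t())
```

```text
True [-25.1  56.7  45.8] [1.2 1.1 0.9]
True [-25.2  95.3  46.1] [2.9 1.5 0.1]
[270, 117, 5, 6, 27] [271.8 119.5] med [ 0.7544 -0.0289  0.0345] mean [ 0.7544 -0.0286  0.0338] min [ 0.747 -0.037  0.021] max [ 0.762 -0.022  0.044]
[270, 132, 7, 12, 83] [273.  137.4] med [ 0.6942 -0.0351  0.0154] mean [ 0.6936 -0.0351  0.0152] min [ 0.673 -0.046  0.007] max [ 0.714 -0.024  0.022]
[271, 164, 8, 13, 84] [274.2 170.2] med [ 0.5748 -0.0413  0.0152] mean [ 0.5741 -0.0418  0.0153] min [ 0.553 -0.055  0.009] max [ 0.597 -0.03   0.022]
[243, 182, 7, 3, 20] [245.8 183. ] med [0.5182 0.0564 0.0714] mean [0.5183 0.0569 0.0719] min [0.514 0.046 0.066] max [0.522 0.067 0.077]
[270, 193, 8, 3, 16] [273.9 193.9] med [0.5236 0.0561 0.0703] mean [0.5233 0.0557 0.0702] min [0.518 0.045 0.064] max [0.527 0.065 0.074]
[239, 223, 11, 11, 85] [244.1 228.2] med [ 0.5768 -0.0429  0.0145] mean [ 0.5762 -0.0429  0.0145] min [ 0.554 -0.054  0.011] max [ 0.598 -0.032  0.018]
[253, 254, 13, 14, 117] [259.  260.8] med [ 0.6955 -0.0355  0.0146] mean [ 0.6956 -0.0357  0.0146] min [ 0.674 -0.047  0.011] max [ 0.717 -0.024  0.019]
28.9417
```

View pics/p3.png

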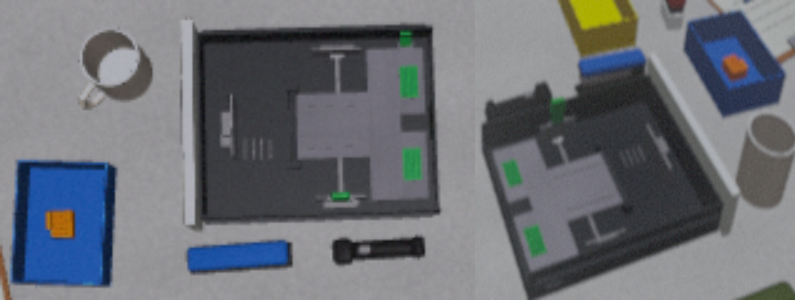

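The block is in the box, the plate is level, and the tab has moved about 40 mm to crop px (341,197). I can't tell whether the guide started at 0, so I'll push again with more force to prove the stop.

Run:
```python
from h import *
o=ori(90,-1)
move_ptp(W(-25,65,150),o); movel(W(-25,65,46),o,.12)
print(movel(W(-25,90,46),o,.06,until_force=6),T(current_tool_pos()))
for k in range(2):
    print(movel(W(-25,125,46),o,.03,until_force=18),T(current_tool_pos()),current_ft_force().round(1))
hold(.2)
p=current_tool_pos(); print(T(p),current_ft_force().round(1)); movel(p-EY*.03,o,.1); movel(p-EY*.03+Z*.1,o,.2)
move_ptp([.45,-.3,.3],o); 
im,d=get_image("top"); P=cloud("top",d); blobs(im,P,(40,120,50),(80,255,255),(186,105,300,205))
s,d=get_image("scene"); P=cloud("scene",d); blobs(s,P,(40,120,50),(80,255,255),(220,145,430,290))
cv2.imwrite("pics/p4.png",np.hstack([cv2.resize(im[105:225,110:300],(475,300)),cv2.resize(s[145:290,220:430],(320,300))]))
print(current_t())
```

```text
False [-25.4  90.   46.1]
True [-24.9  95.3  47.4] [ 3.7  0.9 -0.2]
True [-24.9  95.3  48.3] [3.7 2.2 0.1]
[-24.9  95.3  48.3] [3.5 1.1 0.4]
[270, 117, 5, 6, 27] [271.8 119.5] med [ 0.7555 -0.0291  0.0326] mean [ 0.7547 -0.0286  0.0327] min [ 0.746 -0.037  0.022] max [ 0.762 -0.022  0.045]
[270, 132, 7, 12, 83] [273.  137.4] med [ 0.6941 -0.0351  0.0152] mean [ 0.6937 -0.0351  0.015 ] min [ 0.673 -0.046  0.006] max [ 0.715 -0.024  0.025]
[271, 164, 8, 13, 85] [274.2 170.3] med [ 0.5742 -0.0413  0.0152] mean [ 0.5742 -0.0418  0.0148] min [ 0.552 -0.056  0.007] max [ 0.598 -0.03   0.022]
[243, 182, 7, 3, 20] [245.8 183. ] med [0.5181 0.0564 0.0729] mean [0.5182 0.0568 0.0727] min [0.514 0.046 0.068] max [0.522 0.067 0.078]
[270, 193, 8, 4, 17] [273.3 194. ] med [0.5235 0.0529 0.0704] mean [0.5232 0.0539 0.0701] min [0.517 0.045 0.064] max [0.529 0.064 0.073]
[239, 223, 11, 12, 85] [244.  228.1] med [ 0.5763 -0.0428  0.0145] mean [ 0.5759 -0.0429  0.0144] min [ 0.555 -0.054  0.012] max [ 0.597 -0.032  0.018]
[253, 254, 13, 14, 114] [258.9 260.8] med [ 0.6967 -0.0362  0.0145] mean [ 0.6954 -0.0358  0.0144] min [ 0.673 -0.048  0.011] max [ 0.716 -0.025  0.018]
35.9583
```

The guide stops at exactly the same place under 18 N, so it is at its outer stop. The plate is still level and the arm is clear.

```bash
python3 -c "
from workcell import *
print(finish_job())"
```

```text
the job is handed in; nothing more can be done
None
```

I handed the job in at about 36 s: the orange block is in the blue box, the plate is caught and level, and the width guide is out at its stop; the judge's result was not shown.

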